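# Press a label holder home behind the shelf lip on a test bench

### The arm

A 6-joint arm with a two-finger parallel gripper is mounted at the origin on the work surface. World frame = base frame: x ahead of the robot, y to its left, z up, the work surface at z = 0. Lengths are in m, angles in rad, forces in N, time in s.
With the tool pointing down it reaches from about 0.225 to 0.875 m from the base axis. Payload 3.4 kg.
Tool frame: the origin (TCP) lies at the very end of the fingers, on their centre line; the grasp point (between the pads) lies 19 mm behind it; z points along the fingers, x is the direction in which the jaws open and shut, and the axes are right-handed (so a half turn about z gives the same grasp; the last joint's range is limited). The gripper opens to 85 mm and grips with 20 to 120 N. Pads are 22 mm wide; open, the fingers measure 114 mm over their backs; the gripper's body (76 mm by 85 mm) begins 54 mm behind the grasp point. The pads swing forward as they close: fully open they stand 13 mm farther back than shut.
Start: joints at [1.218, 0.276, 1.505, -0, 1.361, -0.121], TCP at [0.132, 0.56, 0.231] pointing down, gripper open.
Joint ranges: [-2.89, 2.89], [-0.75, 2.08], [0.22, 2.7], [-1.18, 4.32], [0.11, 2.71], [-2.7, 2.7]. Speed limits (rad/s): [2.57, 2.57, 3.14, 3.14, 3.14, 3.14].

### API

Orientations are given as [roll, pitch, yaw] about the fixed x, y, z axes, in that order (R = Rz(yaw) Ry(pitch) Rx(roll)).
In Python, from station import bot gives the robot as it stands. The module is installed in compiled form; this text tells all that it offers. Calls block until the motion is done:
- bot.goto(position, orientation): joint-space move of the TCP to a pose.
- bot.move_linear(position, attitude=None, v=0.15, threshold=None): straight line of the TCP; attitude=None keeps the orientation; v is the mean speed in m/s. With threshold (N) it stops when the force on the tool has changed by that much, and returns True; else False.
- bot.move_joints(angles): joint-space move.
- bot.grip(opening, grasp_force=None): finger opening in m; grasp_force is the grip in N (None keeps the last); returns when the fingers have stopped.
- bot.sleep(seconds).
- bot.solve_ik(position, orientation): joint angles nearest the present ones, or None.
- bot.grab_frame(name): name is "scene" or "top" or "wrist"; returns the picture (480x640x3 uint8, red, green, blue); there is no depth.
- bot.calibration(name): a dict with "mtx" (3x3 intrinsics, pixels), "world_from_camera" (4x4, takes a point from camera to world coordinates). Camera axes: x right, y down, z forward; pixel columns grow to the right and rows downward; lengths in m; the calibration is good to about 2 mm. A picture is of the moment at which its call begins: read the wrist's pose just before it. calibration takes no time and is no camera call; for the wrist camera it gives the pose at the moment of the call.
A pose or a line that the arm cannot do raises bot.PlanningError and nothing moves.
- bot.job_done(): hands the job in, once; it reports no verdict.
Trained networks look in the newest picture that a camera, given by its name, has taken for a name from the list of things; names that differ only in an ending like _2 or _b are one class to them, and where a whole thing is asked for, a point or a joint stands for the part that bears it (a point fixed in the world has none). Each returns a list of dicts, best first, with "score" (0 to 1); they miss things now and then, are a little off and sometimes report something else, mostly with a low value. They report only what shows in the picture. A call takes as long as a camera call. They do not tell look-alikes from the thing itself.
- bot.look_for(camera, label): "rect" ([centre column, centre row, width, height] in pixels, round what is visible of it).
- bot.trace(camera, label): "pixels" (480x640 bool, what is visible of it) and "rect" ([centre column, centre row, width, height] in pixels, round what is visible of it).
Readings, each from a call of its own:
- bot.read_time_s(): time.
- bot.read_qpos(): joint angles.
- bot.read_joint_velocities(): joint speeds.
- bot.read_joint_torque(): joint torques, N m.
- bot.read_eef_pos(): TCP position.
- bot.read_eef_rot(): TCP orientation.
- bot.read_wrist_force(): force on the tool from outside, world axes, zero at the start.
- bot.read_moment(): the same for the moment, N m.
- bot.read_grip_width(): finger opening in m.
Only numpy, scipy, OpenCV 4.12 (cv2) and the standard library are available. Lean on these libraries where they do the work, as an engineer would, in place of code of your own. Each camera call takes 0.05 s, during which the arm holds its last target. There are 200 camera calls.

### The job

On the low white bench shelf, lift off the small aluminium attenuator box that lies across the empty label pocket in the shelf's front edge and set it down flat in the shallow grey tray. Then take the label holder out of its black stand and push it, label facing out from the shelf like its neighbour, down behind the lip of that pocket until it is fully home against the spring. Finish while still holding it pressed home, since it springs up when let go, and leave everything else on the bench where it is.

Things in the scene. Friction and masses are not known exactly. Their poses are not given: they have to be found in the camera images.
- rack: Low white fixed shelf, 230 (x) x 360 (y), top 70 mm above the bench. Origin: centre of the underside, -x is the front. Steel pockets on the front edge at y = +45 mm (empty, to be used) and y = -110 mm (holds a fixed label holder like the loose one, fully home: the example). A switch unit is fixed on top: x from +27 mm back, y -73 to +153 mm, 30 mm high. A loose weight stands on top.
- slot (a point): Centre of the empty pocket's floor, 44 mm above the bench; axes as the shelf's (x to its rear, y along the edge). Slot 10 mm wide in x, 84 mm long in y between end stops, 26 mm deep below the shelf top. Its long walls (3 mm sheet) flare from 16 mm above the floor to a mouth about 17 mm wide, 25 mm above the floor; lip and shelf top are about level.
- ejector (a joint): Steel spring bar 30 mm long in the middle of the pocket floor: 0 = up, standing 7 mm above the floor, grows downwards (m); 0.007 = level with the floor (a holder is then fully home). It pushes back with 3.5 N at 0 rising to 8.4 N at 0.007, far more than the holder's weight.
- holder: Grey plastic label holder, 60 g, 74 mm tall. Lower tongue 6 thick (x) x 72 wide (y) x 28 tall; above it the body 12 thick x 80 wide x 46 tall, white paper label on its front (-x) face. Origin: centre of the tongue's underside, z up; when home it is at the slot point, the tongue on the pocket floor, the body's lower edge 2 mm above the shelf top. Starts upright in the stand.
- holder_front (a point): Centre of the label on the holder's front face, 6 mm ahead (-x) of the holder's mid plane, 51 mm above its underside; axes as the holder's.
- stand: Black block 60 (x) x 100 (y) x 28 mm high with a 7.6 mm wide groove along y, 22 mm deep, open at the ends; fixed, place and yaw vary, may be on the left or right. Origin: centre of the underside. The holder's underside rests 6 mm above the bench.
- attenuator: Aluminium box 50 (x) x 90 (y) x 40 mm high, about 300 g, a 14 mm brass connector 12 mm long at each y end and two black knobs (22 dia, 9 high) on its top at y = +-21 mm. Origin: centre of the underside. It lies flat on the shelf top, overhanging the empty pocket.
- tray: Shallow open grey tray, 150 (x) x 190 (y) x 25 mm high, walls 4 mm, floor 4 mm; fixed, place and yaw vary, may be on the left or right. Origin: centre of the underside.
- strip: Bystander: flat grey label strip 30 x 150 x 8 mm lying on the bench in front of the shelf; leave it alone. Origin: centre of the underside.
- driver: Bystander: screwdriver, 150 mm, lying across the bench in front of the strip; leave it alone.
- adapter: Bystander: small brass and steel coaxial adapter, 18 dia x 30 mm, upright on the bench; leave it alone. Origin: centre of the underside.
- jar: Bystander: jar 60 dia x 70 mm; leave it alone. Origin: centre of the underside.
- meter: Bystander: hand meter 150 x 78 x 44 mm; leave it alone. Origin: centre of the underside.
- tape: Bystander: ring of tape, 90 dia x 20 mm; leave it alone. Origin: centre of the underside.
- weight: Bystander: steel weight 40 dia x 30 mm on the shelf top; leave it alone. Origin: centre of the underside.
Mind the look-alikes: they are no part of the job. What is meant by the attenuator is not red or turquoise, and is the smaller of those in its own colour.

How it is judged:
On the way:
1. the attenuator lies flat and at rest in the tray, let go (x of attenuator in the frame of tray between -0.06 and 0.06 m and y of attenuator in the frame of tray between -0.08 and 0.08 m and z of attenuator in the frame of tray below 0.015 m and angle between attenuator's own z axis and vertical below 0.15 rad and contact force between attenuator and the fingers below 0.2 N and linear speed of attenuator below 0.03 m/s), for 0.3 s.
At the end, for the whole second after the job is handed in: Holder in the empty pocket, label outwards: underside within 2.5 mm of the floor, within 4 mm across and 9 mm along the slot, upright to 9 and square to 7 degrees, spring bar down over 5 mm, robot still touching it; attenuator flat in the tray, let go; others shifted under 30 mm (all of step 1 and x of holder in the frame of slot between -0.004 and 0.004 m and y of holder in the frame of slot between -0.009 and 0.009 m and z of holder in the frame of slot between -0.003 and 0.0025 m and x of holder_front in the frame of slot below 0 m and angle between holder's own z axis and vertical below 0.16 rad and angle between the y axis of holder and the y axis of rack, either way round below 0.12 rad and value of joint ejector above 0.005 m and linear speed of holder below 0.02 m/s and (contact force between holder and the fingers above 1 N or contact force between holder and the arm above 1 N) and contact force between holder and attenuator below 0.2 N); the arm keeps its last pose, push and grip.
It fails at once if another thing on the bench or shelf was shifted by more than 30 mm (distance of any of strip, driver, adapter, jar, meter, tape, weight from where it was at the start of the episode above 0.03 m).
It also fails if it takes over 51 s, if anything falls off the work surface, if the arm or the gripper's body presses on something with over 40 N, if the wrist force passes 120 N, or if a joint passes its speed limit or range.

## Working session

There is one attempt and no reset: what is moved stays moved. The work goes in short steps, each a Python script; the robot and the scene stay as the last script left them, time stands still between calls to the robot, and variables do not carry over. Pictures are saved under pics/ and viewed, about 8 in all and at most 12, crops included, and the job is handed in when it is done.

```bash
mkdir -p pics; cat > h.py <<'E'
import numpy as np, cv2
from station import bot
def save(n,f): cv2.imwrite(f'pics/{f}.png', cv2.cvtColor(n,cv2.COLOR_RGB2BGR))
def ray(cam,px,z):
    c=bot.calibration(cam); K=np.array(c['mtx']); T=np.array(c['world_from_camera'])
    d=T[:3,:3]@np.linalg.solve(K,[px[0],px[1],1.]); o=T[:3,3]
    return o+d*(z-o[2])/d[2]
def proj(cam,P):
    c=bot.calibration(cam); K=np.array(c['mtx']); T=np.linalg.inv(np.array(c['world_from_camera']))
    p=(T[:3,:3]@np.atleast_2d(P).T+T[:3,3:]); q=K@p; return (q[:2]/q[2]).T
E
python3 - <<'E'
from h import *
np.set_printoptions(precision=3,suppress=True)
for c in('scene','top'):
    save(bot.grab_frame(c),c+'0'); k=bot.calibration(c); print(c,np.array(k['mtx'])[0,0],np.array(k['world_from_camera']))
    for l in('rack','attenuator','holder','stand','tray','slot','strip','driver','weight'):
        try: print(l,[(round(d['score'],2),np.round(d['rect'])) for d in bot.look_for(c,l)[:4]])
        except Exception as e: print(l,e)
print(bot.read_time_s())
E
```

```text
scene 434.57977480077784 [[ 0.694  0.43  -0.578  1.142]
 [ 0.72  -0.437  0.539 -0.571]
 [-0.021 -0.79  -0.613  0.754]
 [ 0.     0.     0.     1.   ]]
rack [(0.94, array([394., 306., 192., 154.]))]
attenuator [(0.93, array([317., 180.,  40.,  35.])), (0.81, array([255., 340.,  41.,  49.])), (0.62, array([377., 246.,  41.,  36.])), (0.59, array([377., 176.,  49.,  32.]))]
holder [(0.98, array([184., 281.,  35.,  29.])), (0.16, array([377., 245.,  39.,  30.]))]
stand [(0.68, array([187., 294.,  48.,  36.]))]
tray [(0.62, array([346., 214.,  80.,  49.]))]
slot [(0.59, array([395., 307., 188., 147.]))]
strip [(0.91, array([303., 263.,  46.,  36.]))]
driver [(0.8, array([283., 253.,  26.,  16.])), (0.49, array([303., 263.,  47.,  35.]))]
weight [(0.55, array([344., 290.,  16.,  24.]))]
top 574.3023647917003 [[-0.006 -0.987  0.162  0.284]
 [-1.     0.005 -0.007  0.004]
 [ 0.006 -0.162 -0.987  1.45 ]
 [ 0.     0.     0.     1.   ]]
rack [(0.73, array([300., 154., 152., 115.]))]
attenuator [(0.86, array([277., 189.,  40.,  26.])), (0.8, array([196., 365.,  57.,  35.])), (0.78, array([135., 310.,  55.,  60.])), (0.6, array([418., 207.,  43.,  31.]))]
holder [(0.71, array([441., 299.,  37.,   8.]))]
stand [(0.58, array([436., 300.,  43.,  27.]))]
tray [(0.55, array([221., 285.,  82.,  67.])), (0.34, array([276., 188.,  43.,  22.])), (0.18, array([315., 279.,  60.,  11.]))]
slot [(0.56, array([302., 153., 149., 117.]))]
strip [(0.65, array([319., 258.,  58.,  16.]))]
driver [(0.51, array([436., 300.,  40.,  25.]))]
weight [(0.49, array([344., 174.,  15.,  18.]))]
1.0
```

```bash
python3 - <<'E'
import cv2
a=cv2.imread('pics/top0.png')[80:400,90:490]; cv2.imwrite('pics/top0c.png',cv2.resize(a,None,fx=2,fy=1.875,interpolation=cv2.INTER_CUBIC)[:600])
E
```

```text
(no output)
```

View pics/top0c.png

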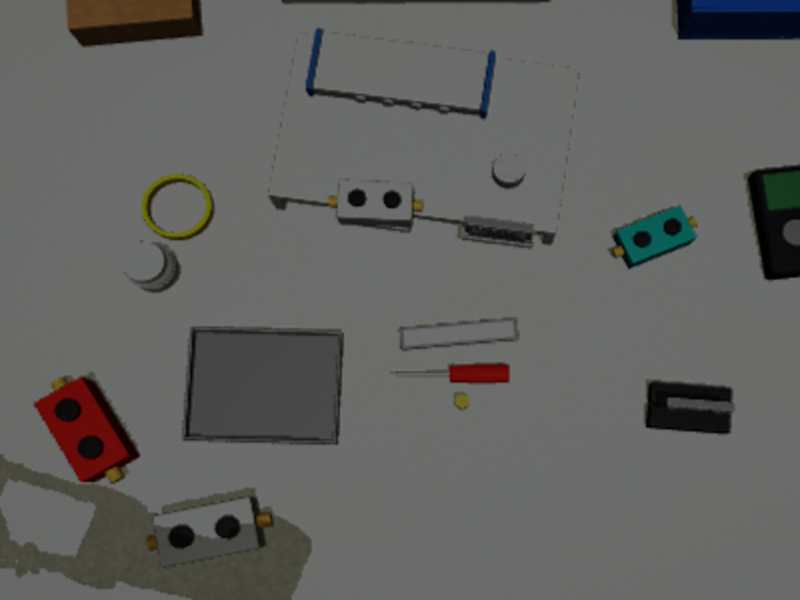

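View pics/scene0.png

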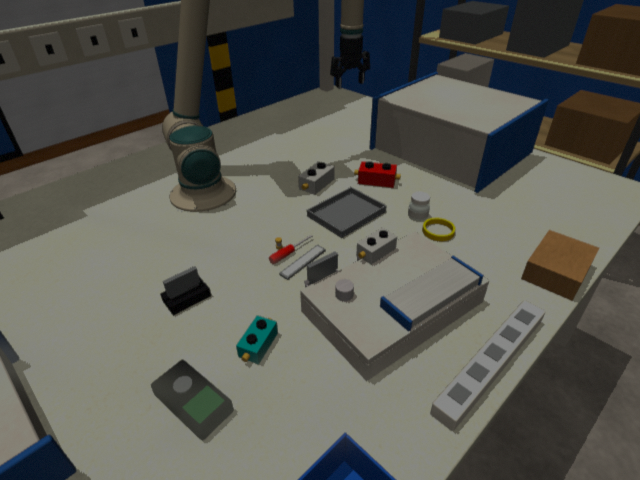

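The top view shows four attenuators. These are red (135,310), turquoise (418,207), a large grey one on the bench (196,365) and a small silver one on the shelf's front edge (277,189). The shelf one is the one meant: it is neither red nor turquoise, it is smaller than the grey one, and it lies over the pocket. The tray is at (221,285), the stand and holder at (436,300), and the fixed example holder at about (338,203).

```bash
python3 - <<'E'
from h import *
np.set_printoptions(precision=3,suppress=True)
f=lambda x,y:(90+x/2,80+y/1.875)
for n,p,z in [('FL',(268,196),.07),('FR',(555,238),.07),('BL',(297,33),.07),('BR',(578,68),.07),('attknobL',(357,198),.119),('attknobR',(392,199),.119),('tray0',(192,327),.025),('tray1',(343,331),.025),('tray2',(338,442),.025),('tray3',(184,439),.025),
 ('st0',(648,381),.028),('st1',(732,388),.028),('st2',(729,432),.028),('st3',(648,426),.028),('hL',(668,403),.08),('hR',(733,407),.08),('weight',(508,168),.1),('exL',(462,225),.118),('exR',(532,232),.118)]:
    print(n,ray('top',f(*p),z))
k=np.array(bot.calibration('wrist')['world_from_camera']);print(k,bot.calibration('wrist')['mtx'])
print(bot.read_eef_pos(),bot.read_eef_rot())
E
```

```text
FL [0.664 0.23  0.07 ]
FR [ 0.605 -0.125  0.07 ]
BL [0.891 0.198 0.07 ]
BR [ 0.84  -0.158  0.07 ]
attknobL [0.647 0.116 0.119]
attknobR [0.646 0.074 0.119]
tray0 [0.496 0.329 0.025]
tray1 [0.49  0.139 0.025]
tray2 [0.342 0.144 0.025]
tray3 [0.347 0.334 0.025]
st0 [ 0.42  -0.24   0.028]
st1 [ 0.41  -0.344  0.028]
st2 [ 0.352 -0.338  0.028]
st3 [ 0.361 -0.238  0.028]
hL [ 0.387 -0.254  0.08 ]
hR [ 0.381 -0.332  0.08 ]
weight [ 0.692 -0.066  0.1  ]
exL [ 0.611 -0.01   0.118]
exR [ 0.602 -0.093  0.118]
[[ 0.231  0.924  0.305  0.053]
 [ 0.973 -0.219 -0.072  0.578]
 [-0.     0.313 -0.95   0.375]
 [ 0.     0.     0.     1.   ]] [[420.629   0.    316.066]
 [  0.    420.629 233.988]
 [  0.      0.      1.   ]]
[0.132 0.56  0.231] [ 3.142 -0.     1.339]
```

```bash
python3 - <<'E'
from h import *
np.set_printoptions(precision=3,suppress=True)
bot.goto([0.647,0.09,0.24],[np.pi,0,-0.05])
im=bot.grab_frame('wrist'); save(im,'w1')
for l in ('attenuator','slot','weight'):
    t=bot.trace('wrist',l)
    for d in t[:2]: 
        m=d['pixels'].astype(np.uint8); c=max(cv2.findContours(m,0,2)[0],key=cv2.contourArea)
        print(l,round(d['score'],2),np.round(d['rect']),cv2.minAreaRect(c))
print(np.array(bot.calibration('wrist')['world_from_camera']),bot.read_time_s(),bot.read_qpos())
E
```

```text
attenuator 0.8 [316. 200.  76. 157.] ((315.48785400390625, 201.52297973632812), (75.77021026611328, 159.11976623535156), 1.3322198390960693)
attenuator 0.42 [303. 449.  17.  12.] ((303.61541748046875, 447.4230651855469), (18.631032943725586, 9.60969066619873), 11.309932708740234)
slot 0.86 [453. 224. 370. 447.] ((458.9744873046875, 239.62620544433594), (347.3473205566406, 452.9684753417969), 6.525764465332031)
weight 0.76 [380. 388.  49.  62.] ((378.7846374511719, 388.27691650390625), (61.27315902709961, 47.13319778442383), 82.87498474121094)
[[ 0.999 -0.047 -0.015  0.65 ]
 [-0.05  -0.949 -0.312  0.171]
 [ 0.001  0.313 -0.95   0.384]
 [ 0.     0.     0.     1.   ]] 3.675 [0.033 0.391 1.31  0.    1.441 0.082]
```

View pics/w1.png

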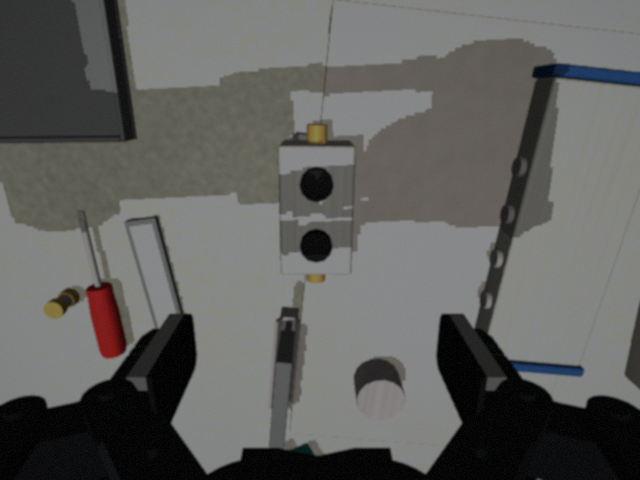

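The wrist view shows the silver attenuator at (316,200), with its knobs at (317,184) and (316,245), lying across the front edge. It is the small silver one in a light colour, so identity is confirmed. The example holder stands at (285,370), and the weight at (380,390).

```bash
python3 - <<'E'
from h import *
np.set_printoptions(precision=4,suppress=True)
kn=[ray('wrist',p,.119) for p in((317,184),(316,245))]; co=np.array([ray('wrist',p,.11) for p in((280,147),(354,147),(351,274),(281,274))])
print(kn,co,co.mean(0))
print('front edge',ray('wrist',(333,0),.07),ray('wrist',(322,122),.07),'cornerBL sw',ray('wrist',(535,70),.1),ray('wrist',(484,362),.1))
d=kn[0]-kn[1]; yaw=np.arctan2(-d[0],d[1]); c=(kn[0]+kn[1])/2*.5+co.mean(0)*.5; print(c,yaw)
a=[np.pi,0,yaw]; x,y=c[:2]
bot.goto([x,y,.15],a)
print('stop',bot.move_linear([x,y,.076],v=.1,threshold=8))
bot.grip(.0,40); print(bot.read_grip_width(),bot.read_eef_pos())
bot.move_linear([x,y,.16],v=.15); print(bot.read_grip_width(),bot.read_wrist_force(),bot.read_time_s())
save(bot.grab_frame('wrist'),'w2')
E
```

```text
[array([0.6483, 0.1169, 0.119 ]), array([0.6456, 0.0757, 0.119 ])] [[0.6257 0.1403 0.11  ]
 [0.6731 0.1379 0.11  ]
 [0.6691 0.0495 0.11  ]
 [0.6197 0.052  0.11  ]] [0.6469 0.095  0.11  ]
front edge [0.6646 0.23   0.07  ] [0.6538 0.1521 0.07  ] cornerBL sw [0.7887 0.1788 0.1   ] [ 0.7728 -0.0356  0.1   ]
[0.6469 0.0956 0.1145] -0.06523034847377
stop False
0.049531299662922405 [0.6471 0.0957 0.0768]
0.04934351915959408 [ 0.2469  0.4827 -3.5437] 6.15
```

```bash
python3 - <<'E'
from h import *
np.set_printoptions(precision=4,suppress=True)
x,y=.419,.2365; a=[np.pi,0,-.03]
bot.goto([x,y,.13],a)
print('stop',bot.move_linear([x,y,.0125],v=.12,threshold=6),bot.read_eef_pos(),bot.read_wrist_force())
bot.grip(.075); bot.move_linear([x,y,.14],v=.25)
print(bot.read_grip_width(),bot.read_time_s())
bot.goto([.64,.06,.24],[np.pi,0,-.145]); save(bot.grab_frame('wrist'),'w3'); np.save('cal3.npy',bot.calibration('wrist')['world_from_camera'])
bot.goto([.40,-.29,.24],[np.pi,0,1.2]); save(bot.grab_frame('wrist'),'w4'); np.save('cal4.npy',bot.calibration('wrist')['world_from_camera'])
print([(d['score'],d['rect']) for d in bot.look_for('wrist','holder')],bot.read_time_s())
bot.grab_frame('top'); 
for d in bot.look_for('top','attenuator'): print(d)
E
```

```text
stop False [0.4198 0.2367 0.013 ] [-0.7262 -0.8995 -3.582 ]
0.07496027600739638 9.4167
[(0.91, [307.5, 186.7, 104.0, 50.2])] 12.5333
{'rect': [417.8, 205.9, 43.5, 32.0], 'score': 0.94}
{'rect': [195.9, 364.5, 58.7, 36.4], 'score': 0.66}
{'rect': [134.4, 310.6, 57.1, 55.3], 'score': 0.62}
{'rect': [220.9, 283.8, 38.8, 25.9], 'score': 0.61}
{'rect': [319.9, 293.0, 7.4, 6.3], 'score': 0.44}
```

View pics/w3.png

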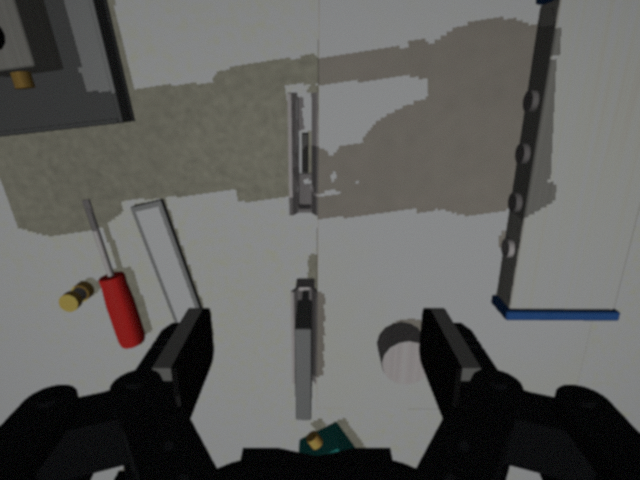

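View pics/w4.png

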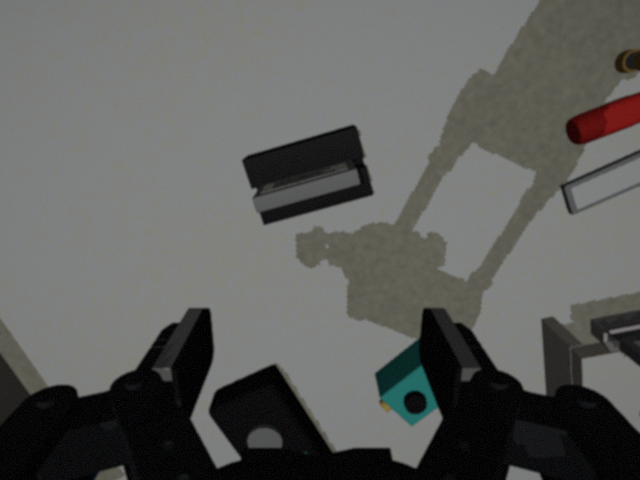

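```bash
python3 - <<'E'
import cv2,numpy as np
a=cv2.imread('pics/w4.png')[115:235,230:385]; b=cv2.imread('pics/w3.png')[70:430,270:345]
a=cv2.resize(a,(520,400),interpolation=cv2.INTER_CUBIC); 
b=cv2.resize(b[:150],(280,560),interpolation=cv2.INTER_CUBIC)
o=np.zeros((560,800,3),np.uint8); o[:400,:520]=np.clip(a*2.,0,255); o[:,520:]=np.clip(b*1.3,0,255); cv2.imwrite('pics/c5.png',o)
E
```

```text
(no output)
```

View pics/c5.png

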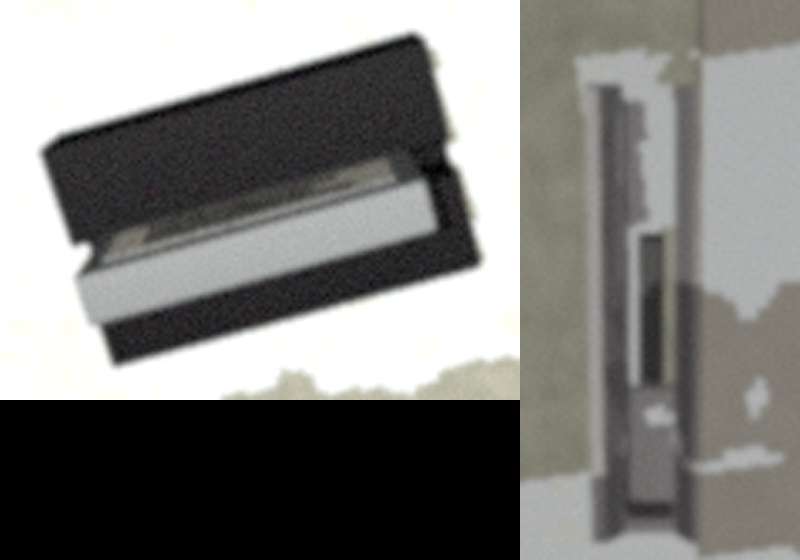

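The crops show the paper label on the loose holder's robot-facing (-x) side, so no half turn is needed. The pocket is clear, and its ejector bar is centred at about (305.6,153) in w3. The attenuator is in the tray.

```bash
python3 - <<'E'
from h import *
np.set_printoptions(precision=4,suppress=True)
K=np.array(bot.calibration('wrist')['mtx'])
def r(T,p,z):
    d=T[:3,:3]@np.linalg.solve(K,[p[0],p[1],1.]); return (T[:3,3]+d*(z-T[2,3])/d[2])[:2]
T3=np.load('cal3.npy');T4=np.load('cal4.npy')
h=np.array([r(T4,(230+a/3.355,115+b/3.333),.08) for a,b in((78,275),(432,180),(437,232),(88,322))])
c=h.mean(0); d=h[0]+h[3]-h[1]-h[2]; d=(-1 if d[1]<0 else 1)*d; print('holder',c,np.arctan2(-d[0],d[1]),np.linalg.norm(d)/2)
s=lambda a,b,z:r(T3,(270+(a-520)/3.733,70+b/3.733),z)
print('bar',s(653,310,.051),'barends',s(653,233,.051),s(653,387,.051))
print('mouth',s(600,310,.069),s(697,310,.069),'ends',s(648,85,.069),s(648,538,.069), 'floor edges',s(628,430,.044),s(679,430,.044))
print('edge',r(T3,(318,10),.07),r(T3,(317,300),.07))
ex=[r(T3,p,.118) for p in((304,300),(303,418))]; print('example top',ex)
rack=np.array([.75,.036]); y=-.145; R=np.array([[np.cos(y),-np.sin(y)],[np.sin(y),np.cos(y)]])
print('rack pred',rack+R@[-.12,.045])
E
```

```text
holder [ 0.3848 -0.2917] -0.10791033673659145 0.07987845675943574
bar [0.635  0.0994] barends [0.6374 0.1149] [0.6326 0.0834]
mouth [0.6255 0.1031] [0.6444 0.1003] ends [0.6413 0.1434] [0.6277 0.0556] floor edges [0.6254 0.0736] [0.6364 0.072 ]
edge [0.6583 0.1937] [ 0.627  -0.0182]
example top [array([0.6215, 0.0074]), array([ 0.6053, -0.0926])]
rack pred [0.6378 0.0979]
```

```bash
python3 - <<'E'
from h import *
np.set_printoptions(precision=4,suppress=True)
x,y=.385,-.2917; a=[np.pi,0,-.105]
bot.goto([x,y,.13],a)
print('stop',bot.move_linear([x,y,.040],v=.12,threshold=6))
bot.grip(0,80); print(bot.read_grip_width(),bot.read_eef_pos(),bot.read_wrist_force())
print(bot.move_linear([x,y,.2],v=.15),bot.read_grip_width(),bot.read_wrist_force())
X,Y=.635,.0995; A=[np.pi,0,-.147]
bot.goto([X,Y,.2],A); bot.move_linear([X,Y,.12],v=.15)
print(bot.read_eef_pos(),bot.read_wrist_force(),bot.read_time_s())
a=bot.grab_frame('wrist'); b=bot.grab_frame('scene')
np.save('cal6.npy',bot.calibration('wrist')['world_from_camera']); save(a,'w6'); save(b,'s6')
o=np.hstack([cv2.resize(a[60:360,220:420],(400,600),interpolation=2),cv2.resize(b[190:310,280:360],(400,600),interpolation=2)]); save(np.clip(o*1.5,0,255).astype(np.uint8),'c6')
E
```

```text
stop False
0.011019663023580737 [ 0.3853 -0.2919  0.0404] [-0.857  -0.2845  4.0252]
False 0.011285011600560191 [ 0.0678 -0.1352 -0.6049]
[0.6357 0.099  0.1207] [0.4903 0.5407 0.4787] 18.8917
```

View pics/c6.png

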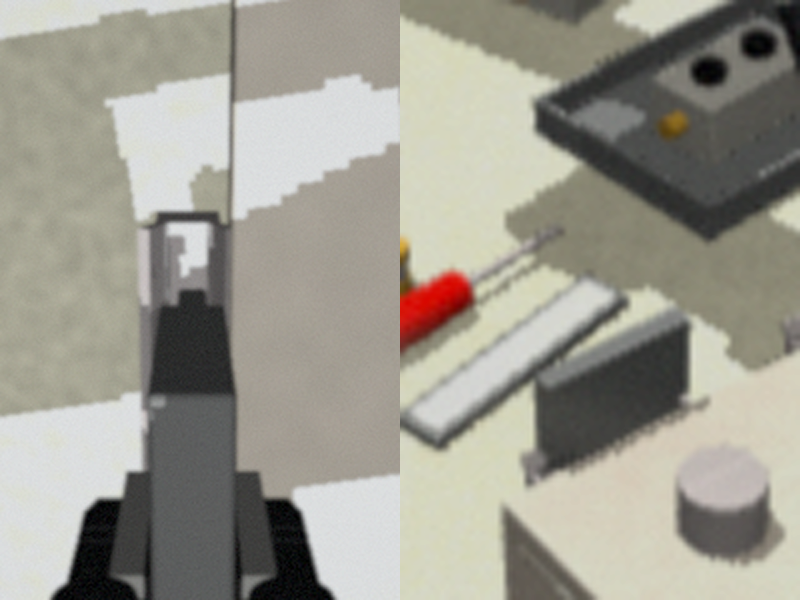

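The holder's tongue is centred over the pocket mouth (tongue at about 192, mouth at about 192 in the crop), so I will insert it.

```bash
python3 - <<'E'
from h import *
np.set_printoptions(precision=4,suppress=True)
X,Y=.635,.0995
f0=np.array(bot.read_wrist_force())
s=bot.move_linear([X,Y,.0344+.053],v=.04,threshold=8)
print('enter',s,bot.read_eef_pos(),np.array(bot.read_wrist_force())-f0)
if not s:
    s=bot.move_linear([X,Y,.0344+.044-.001],v=.02,threshold=30)
    print('push',s,bot.read_eef_pos(),np.array(bot.read_wrist_force())-f0,bot.read_grip_width(),bot.read_time_s())
E
```

```text
enter False [0.6352 0.0995 0.0876] [ 0.7978 -0.7407  0.6473]
push False [0.6356 0.0995 0.0788] [-0.7319 -0.1818  7.0951] 0.011076350775859528 20.6083
```

```bash
python3 - <<'E'
from h import *
np.set_printoptions(precision=4,suppress=True)
X,Y=.635,.0995
for z in (.0764,.0754,.0744,.0734,.0724):
    bot.move_linear([X,Y,z],v=.02); bot.sleep(.2)
    p=bot.read_eef_pos(); f=bot.read_wrist_force(); print(z,p,f,bot.read_grip_width())
    if f[2]>18: break
bot.sleep(.3); print(bot.read_wrist_force(),bot.read_moment(),bot.read_time_s())
a=bot.grab_frame('wrist'); b=bot.grab_frame('scene'); t=bot.grab_frame('top')
save(a,'w7');save(b,'s7');save(t,'t7')
o=np.hstack([cv2.resize(a[100:400,220:420],(400,600),interpolation=2),cv2.resize(b[190:310,300:380],(400,600),interpolation=2)]); save(np.clip(o*1.5,0,255).astype(np.uint8),'c7')
E
```

```text
0.0764 [0.6356 0.0995 0.0784] [-2.8911 -0.0073  9.6678] 0.011292949863836124
0.0754 [0.6357 0.0996 0.0784] [-3.178  -0.5115 14.6067] 0.010723529070893705
0.0744 [0.6357 0.0996 0.0784] [-4.8174 -0.6956 19.5893] 0.011064931026964068
[-4.3022  0.1823 19.2287] [-0.105   0.9854  0.0364] 22.2583
```

View pics/c7.png

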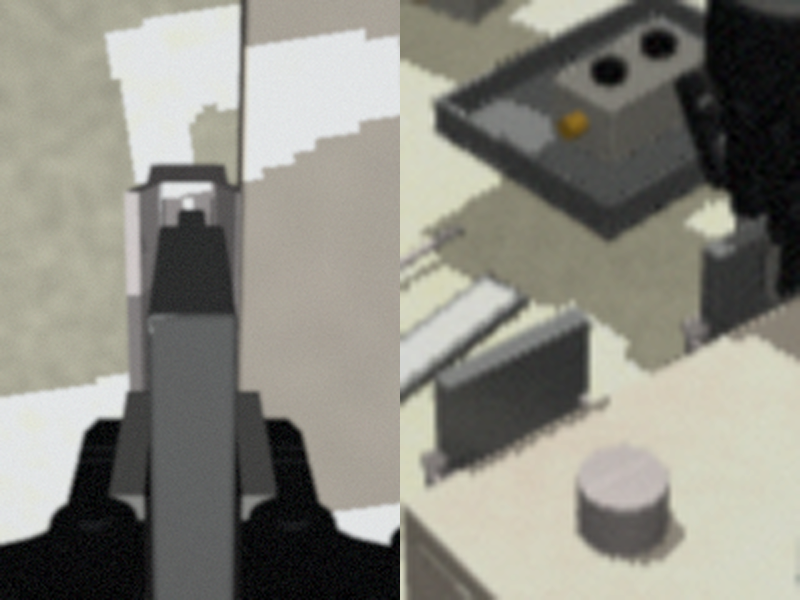

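The TCP stopped hard at 0.0784, which puts the holder's underside at 0.044, the pocket floor. The force rises above the spring's 8.4 N without further travel. The attenuator lies flat in the tray, and the strip, weight and driver look undisturbed.

```bash
python3 -c "
from station import bot
print(bot.read_eef_pos(),bot.read_wrist_force(),bot.read_time_s()); bot.job_done()"
```

```text
[0.63568379 0.09956902 0.07837385] [-4.95693968 -0.770767   18.5979242 ] 22.4083
the job is handed in; nothing more can be done
```

The job is handed in at 22.4 s of the 51 s allowed. The gripper is still holding the label holder pressed home in the empty pocket.

- **Attenuator:** I lifted the small silver attenuator off the shelf edge, set it down near the middle of the tray and let it go. In the last pictures it lies flat there.
- **Holder:** I took it from the stand with its label facing the robot, which is also outward from the shelf, so no half turn was needed. I pushed it into the pocket until it stopped hard. The tool stopped at z = 0.0784 m, which puts the holder's underside at about 0.044 m, the pocket floor.
- **Press force:** The push is about 19 N vertically, above the spring's 8.4 N, so the spring bar should be fully down. There is also a sideways force of about 5 N, and the holder did not slip in the grip.
- **Bystanders:** The strip, screwdriver and weight look unmoved in the last pictures. I did not measure the shift of any bystander, and I did not look at the others again in close-up.

No check failed or disagreed with another.

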